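# Third hand: hold a bracket against the sprung stop of a bench jig

### The job

Pick up the aluminium angle bracket and seat it flat between the two rails of the blue bench jig, with its tall flange towards the red sprung pad; then press it squarely against the pad until the gauge pointer stands in the green band (about 13 N), never pushing the pad to the end of its travel. A mate is going to bolt it there, so finish while still holding the bracket and pressing steadily, and leave the other things on the bench where they are.

Things in the scene. Friction and masses are not known exactly. Their poses are not given: they have to be found in the camera images.
- bracket: Loose cast-aluminium angle bracket, about 0.3 kg, upright, left or right of the jig. Foot 80 x 70 x 8 mm (x, y, z); on its +x end a flange 8 mm thick, 70 mm wide (y), top at z = 60 mm, outer face at x = 40 mm. Behind it along x on the centreline a web to grip: 14 mm thick (y), x = -30 to 32 mm, top at z = 62 mm. Origin: centre of the underside, z up. Yaw within 52 degrees of straight ahead.
- flange (a point): Middle of the outer face of the bracket's flange (bracket x = 40 mm, z = 34 mm), the face that goes against the pad.
- jig: Blue jig fixed to the bench: plate 270 x 130 x 12 mm (x, y, z), origin at its underside's centre, +x the pressing direction, yaw within 17 degrees. The bracket stands on the plate's top, z = 12 mm. Steel rails along x from x = -130 to 25 mm, tops at z = 24 mm, inner faces at y = 39 and -39 mm: 4 mm of play each side. Gauge block at x = 85 to 135 mm, 76 mm wide, top at z = 60 mm.
- pad_face (a point): Red sprung stop pad of the jig, 8 x 76 x 54 mm (x, y, z), upright across the rails' end, its lower edge 13.5 mm above the bench. This point: lower middle of the face that the flange meets (jig x = 30 mm when free); its axes are the jig's. It yields along +x only.
- pad (a joint): Travel of the pad along the jig's +x in m: 0 when free, 0.035 at its end stop. Linear spring of 800 N/m without preload: 0.012 is 9.6 N, 0.017 is 13.6 N, 0.022 is 17.6 N. The pointer's middle is in the green band from 0.012 to 0.022.
- pointer (a point): Middle of the gauge pointer: a black cross bar 4 x 40 mm (x, y) at the end of a black bar that runs from the pad's top over the gauge block; it moves with the pad. 17 mm short of the band's middle (along jig x) when the pad is free.
- green (a point): Middle of the green band on top of the gauge block (jig x = 108 mm), 10 mm long in x, 60 mm wide; the scale is white before it and red beyond it.
- tin: Bystander: aluminium tin with blue paste on top, 72 mm diameter, 90 mm high, origin at its underside's centre. It stands to that side of the jig where the bracket is not.
- bush_a: Bystander: upright black rubber bush, 42 mm diameter, 42 mm high, right of the jig; origin at its underside's centre.
- bush_b: Bystander: upright black rubber bush, 42 mm diameter, 42 mm high, left of the jig; origin at its underside's centre.
- screwdriver: Bystander: screwdriver lying on the bench at the left.
- hammer: Bystander: hammer lying on the bench at the right.
Things that resemble listed ones, but are neither listed nor needed, are in the scene too. Leave any pink look-alike of the bracket alone.

How it is judged:
By the outcome, as a careful person would: the job done as asked, in the order asked, and still so for the second after the job is handed in, while the arm keeps its last pose, push and grip.
It also fails if it takes over 45 s, if anything falls off the work surface, if the arm or the gripper's body presses on something with over 40 N, if the wrist force passes 120 N, or if a joint passes its speed limit or range.

### The arm

A 6-joint arm with a two-finger parallel gripper is mounted at the origin on the work surface. World frame = base frame: x ahead of the robot, y to its left, z up, the work surface at z = 0. Lengths are in mm, angles in rad, forces in N, time in s.
With the tool pointing down it reaches from about 275 to 875 mm from the base axis. Payload 12.5 kg.
Tool frame: the origin (TCP) lies midway between the tips of the shut fingers; the grasp point (between the pads) lies 19 mm behind it; z points along the fingers, y is the line along which they close (so a half turn about z gives the same grasp; the last joint's range is limited). The gripper opens to 85 mm and grips with 20 to 120 N. Pads are 22 mm wide; open, the fingers measure 114 mm over their backs; the gripper's body (76 mm by 85 mm) begins 54 mm behind the grasp point. The pads swing forward as they close: fully open they stand 13 mm farther back than shut.
Start: joints at [-1.391, 0.351, 1.652, -0, 1.139, -0.085], TCP at [143.964, -530.81, 231.29] pointing down, gripper open.
Joint ranges: [-2.75, 2.75], [-0.79, 2.1], [0.01, 2.65], [-1.57, 4.71], [0.07, 3.14], [-2.87, 2.87]. Speed limits (rad/s): [2.22, 2.22, 2.79, 3.14, 3.14, 3.14].

### API

Orientations are given as a rotation vector (axis times angle).
In Python, from rig import arm gives the robot as it stands. The module is installed in compiled form; this text tells all that it offers.
- The arm moves only by the tool jog_arm, never from a script. Its argument "series" is a list of rows, each an object of numbers: "x", "y", "z": the shift along the world's x, y, z in units of 40 mm (1.0 is 40 mm); "ax", "ay", "az": the turn, a rotation vector about the world's x, y, z in units of 6 degrees (1.0 is 6 degrees); "claw": the opening, from -1 (shut) to 1 (fully open). A call has 1 to 5 rows; each row shifts and turns the commanded pose from where the row before left it; what a row does not reach is not made up. A row lasts 1/10 s, in which the tool goes at most 50 mm and 8.59 degrees, less where a joint would pass 70% of its speed; a pose out of reach is approached as far as the arm can. A call is refused whole if a number of a shift passes 1 or a number of a turn 1, either way. A call with a gripper value outside its range is refused whole. The fingers move at their own pace and stop on an object; the grip force is fixed at half the most. Time passes only in rows, so rows that do not move let the fingers close. It gives the time, the measured TCP pose, the force, the opening and the grip force at its end, in the units of the state.
- arm.get_state(): the state, without advancing time (a new reading comes with each control period).
- arm.camera(name): name is "scene" or "top" or "wrist"; returns a dict with "pixels" (420x560x3 uint8, red, green, blue), "fovy" (degrees; the focal length in pixels is half the picture's height over the tangent of half this angle, whatever the lens; pixels are square), "cx", "cy" (the principal point, pixels), "k1" (the pictures are not rectified: a ray, as slopes to the right and down, at radius r is drawn at 1 + k1 r^2 times it, then the intrinsics apply), "R" (3x3) and "t" (3): a world point X has camera coordinates R X + t; the wrist camera has in their place "hand_eye" (4x4, takes a point from camera to tool coordinates, whose origin is the TCP and whose axes are the flange's). Camera axes: x right, y down, z forward; pixel columns grow to the right and rows downward; lengths in mm; the calibration is good to about 2 mm. A picture is of the moment at which its call begins: read the wrist's pose just before it. There is no depth.
- arm.finish_job(): hands the job in; it is judged then, once.
The state is a dict: "time_s": time; "joints": joint angles; "qvel": joint speeds; "tau": joint torques, N m; "tool_pos": TCP position; "tool_rot": TCP orientation; "wrist_force": force on the tool from outside, world axes, zero at the start; "torque": the same for the moment, N m; "grip_width": finger opening in mm; "finger_force": force on a finger pad.
Only numpy, scipy, OpenCV 4.12 (cv2) and the standard library are available. Lean on these libraries where they do the work, as an engineer would, in place of code of your own. Each camera call takes 0.05 s, during which the arm holds its last target. There are 200 camera calls.

## Working session

There is one attempt and no reset: what is moved stays moved. The work goes in short steps, Python scripts to look and compute and a tool call to move; the robot and the scene stay as the last step left them, time stands still between calls to the robot, and variables do not carry over. Pictures are saved under pics/ and viewed, at most 10 in all, crops included, and the job is handed in when it is done.

Besides the shell and the picture viewer there is one more tool, called by a JSON object that holds its "method" and its "body". jog_arm: Moves the arm, as the interface text tells. Its arguments: {"type":"object","properties":{"series":{"type":"array","items":{"type":"object","properties":{"x":{"type":"number"},"y":{"type":"number"},"z":{"type":"number"},"ax":{"type":"number"},"ay":{"type":"number"},"az":{"type":"number"},"claw":{"type":"number"}}}}},"required":["series"]}

```bash
mkdir -p pics
cat > h.py <<'E'
import numpy as np,cv2
from rig import arm
from scipy.spatial.transform import Rotation as Ro
def grab(n,save=None):
    s=arm.get_state(); c=arm.camera(n); c['s']=s
    if save: cv2.imwrite('pics/'+save,cv2.cvtColor(c['pixels'],cv2.COLOR_RGB2BGR))
    return c
def cam(c):
    h,w=c['pixels'].shape[:2]; f=h/2/np.tan(np.radians(c['fovy'])/2)
    K=np.array([[f,0,c['cx']],[0,f,c['cy']],[0,0,1.]]); D=np.array([c['k1'],0,0,0,0.])
    if 'R' in c: R=np.array(c['R']);t=np.array(c['t']).ravel()
    else:
        T=np.eye(4);T[:3,:3]=Ro.from_rotvec(c['s']['tool_rot']).as_matrix();T[:3,3]=c['s']['tool_pos']
        M=np.linalg.inv(T@np.array(c['hand_eye'])); R=M[:3,:3];t=M[:3,3]
    return K,D,R,t
def ray(c,uv):
    K,D,R,t=cam(c)
    p=cv2.undistortPointsIter(np.array(uv,float).reshape(-1,1,2),K,D,None,None,(3,50,1e-9)).reshape(-1,2)
    d=np.c_[p,np.ones(len(p))]@R
    return -R.T@t,d
def onz(c,uv,z):
    o,d=ray(c,uv); z=np.broadcast_to(z,len(d)); return o+d*((z-o[2])/d[:,2])[:,None]
def proj(c,X):
    K,D,R,t=cam(c); return cv2.projectPoints(np.array(X,float).reshape(-1,1,3),cv2.Rodrigues(R)[0],t,K,D)[0].reshape(-1,2)
E
python3 - <<'E'
from h import *
print(arm.get_state())
for n in('top','scene'):
    c=grab(n,n+'0.png'); print(n,c['fovy'],c['cx'],c['cy'],c['k1'],-np.array(c['R']).T@np.array(c['t']).ravel())
E
```

```text
{'time_s': 0.0, 'joints': array([-1.39058818e+00,  3.51230288e-01,  1.65245803e+00, -1.84910168e-05,
        1.13908942e+00, -8.46264596e-02]), 'qvel': array([ 0.00299925,  0.00127991, -0.00026302, -0.00012925,  0.00085953,
        0.00069825]), 'tau': array([ 1.14567563e-03, -5.06106913e+01, -2.91404200e+01, -5.10330619e-05,
        4.50849126e-03, -5.89535034e-06]), 'tool_pos': array([ 143.90666012, -530.48280038,  230.74877767]), 'tool_rot': array([-3.11291582e+00, -4.14642453e-01,  1.15229941e-04]), 'wrist_force': array([ 0.45957244, -0.38740966,  0.28587604]), 'torque': array([0.00512049, 0.05694204, 0.01022424]), 'finger_force': 0.0, 'grip_width': 85.31746440965395}
top 45.3093859010486 274.7050124430139 204.92677216382168 -0.11397152025817696 [ 390.72924557  -16.95638629 1608.06798939]
scene 52.74987854771981 282.04648033301453 210.03424028191833 0.03993337805745511 [1045.64483434  532.80613101  815.32652893]
```

View pics/top0.png

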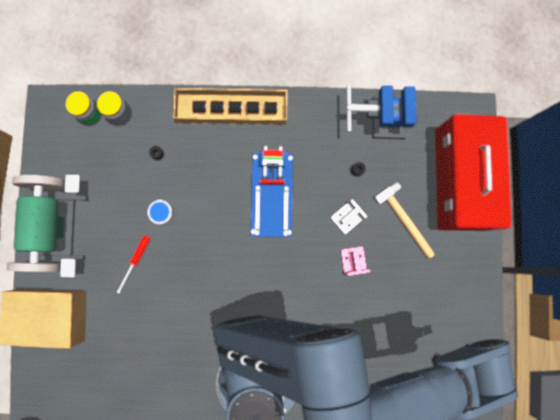

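View pics/scene0.png

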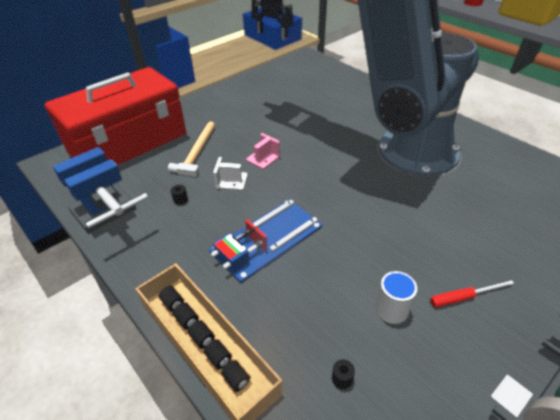

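The top view shows the jig at about (272,195), pad side up, and the white bracket at (348,216) with its flange to the upper right. The pink decoy is at (355,261), the hammer at (405,215), the bushes at (358,169) and (157,153), and the tin at (160,212). In the scene view the bracket is at (230,175) and the jig at (265,240).

Run:
```python
from h import *
c=grab('top')
for n,uv,z in [('br',(348,216),30),('jig',(272,195),12),('bushA',(358,169),42),('pink',(355,261),30),('hamhead',(389,192),20)]: print(n,onz(c,[uv],z)[0].round())
# bracket: bright grey mask
im=c['pixels'].astype(int); mn=im.min(2);sp=im.max(2)-mn
m=((mn>150)&(sp<25)).astype(np.uint8); m[:, :325]=0;m[:,375:]=0;m[:195]=0;m[240:]=0
print(m.sum()); 
big=cv2.resize(c['pixels'][140:280,235:435],None,fx=4,fy=4,interpolation=cv2.INTER_CUBIC)
cv2.imwrite('pics/crop.png',big[...,::-1])
w=grab('wrist','w0.png'); print(w['hand_eye'],w['fovy'])
```

```text
br [ 529. -280.   30.]
jig [595. -39.  12.]
bushA [ 679. -311.   42.]
pink [ 388. -302.   30.]
hamhead [ 610. -415.   20.]
672
[[ 2.45126683e-04 -9.56770116e-01 -2.90845123e-01  7.30849503e+01]
 [ 9.99999931e-01  3.15860824e-04 -1.96254041e-04 -2.53552976e-01]
 [ 2.79636582e-04 -2.90845055e-01  9.56770127e-01 -1.43456989e+02]
 [ 0.00000000e+00  0.00000000e+00  0.00000000e+00  1.00000000e+00]] 62.24512081703461
```

View pics/crop.png

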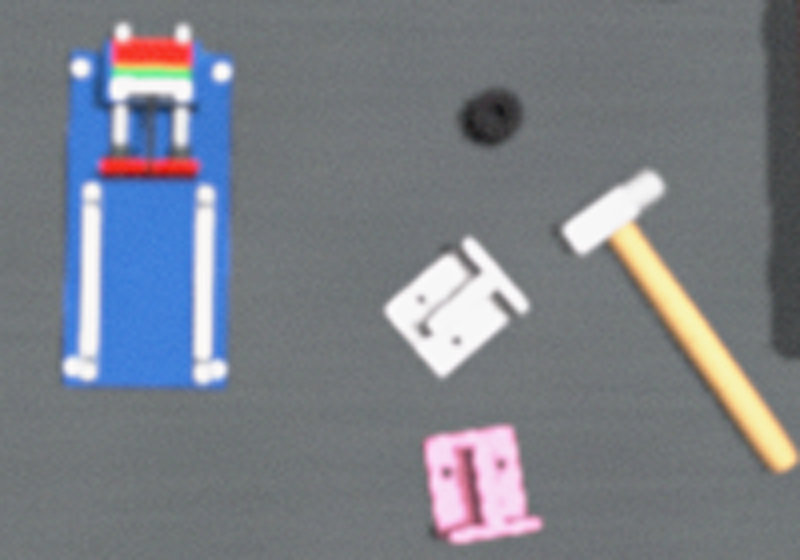

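The crop shows the bracket centred near (460,305) with its flange to the upper right, a yaw of about -50°. The jig is nearly straight. I'm moving over the bracket.

{"method": "jog_arm", "body": {"series": [{"x":0.95,"y":0.62,"az":-1},{"x":0.95,"y":0.62,"az":-1},{"x":0.95,"y":0.62,"az":-1},{"x":0.95,"y":0.62,"az":-1},{"x":0.95,"y":0.62,"az":-1}]}}

```text
validation failed for argument at $.se...
```

{"method": "jog_arm", "body": {"series": [{"x":0.95,"y":0.62,"az":-1},{"x":0.95,"y":0.62,"az":-1},{"x":0.95,"y":0.62,"az":-1},{"x":0.95,"y":0.62,"az":-1},{"x":0.95,"y":0.62,"az":-1}]}}

```text
validation failed for argument at $.se...
```

{"method": "jog_arm", "body": {"series": [{},{}]}}

```text
validation failed for argument at $.se...
```

Run:
```python
from h import *
w=grab('wrist','w1.png'); s=w['s']; print(s['tool_pos'],s['tool_rot'],s['joints'],s['wrist_force'])
np.save('w1.npy',w,allow_pickle=True)
print(proj(w,[[529,-280,0],[529,-280,60]]))
```

```text
[ 143.92660447 -530.6430663   230.97131451] [-3.11341815e+00 -4.14628582e-01  8.48335423e-05] [-1.39060269e+00  3.51050000e-01  1.65213243e+00 -2.32758183e-05
  1.13909885e+00 -8.45879882e-02] [0.84078064 0.46454638 0.53521548]
[[ 122.65820539 -319.50330783]
 [  99.04864003 -373.21201056]]
```

View pics/w1.png

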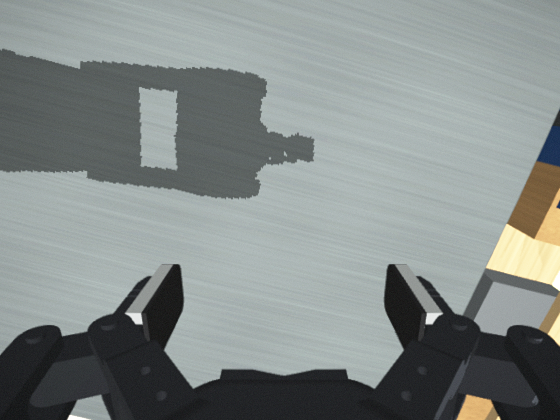

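The calls were refused, so the arm hasn't moved. The wrist view shows only bench, the arm's shadow and the fingers. I'll retry with every field given.

{"method": "jog_arm", "body": {"series": [{"x":0.95,"y":0.62,"z":0,"ax":0,"ay":0,"az":-1,"claw":1},{"x":0.95,"y":0.62,"z":0,"ax":0,"ay":0,"az":-1,"claw":1},{"x":0.95,"y":0.62,"z":0,"ax":0,"ay":0,"az":-1,"claw":1},{"x":0.95,"y":0.62,"z":0,"ax":0,"ay":0,"az":-1,"claw":1},{"x":0.95,"y":0.62,"z":0,"ax":0,"ay":0,"az":-1,"claw":1}]}}

```text
time_s: 0.75
tool_pos: [335.3, -405.6, 231.4]
tool_rot: [3.114, -0.412, 0.0]
wrist_force: [0.5, -0.3, -0.2]
grip_width: 85.5
finger_force: 0.0
```

{"method": "jog_arm", "body": {"series": [{"x":0.95,"y":0.62,"z":0,"ax":0,"ay":0,"az":-1,"claw":1},{"x":0.95,"y":0.62,"z":0,"ax":0,"ay":0,"az":-1,"claw":1},{"x":0.95,"y":0.62,"z":0,"ax":0,"ay":0,"az":-1,"claw":1},{"x":0.95,"y":0.62,"z":0,"ax":0,"ay":0,"az":-1,"claw":1},{"x":0.95,"y":0.62,"z":0,"ax":0,"ay":0,"az":-1,"claw":1}]}}

```text
time_s: 1.25
tool_pos: [525.4, -281.5, 231.3]
tool_rot: [-2.902, 1.204, 0.0]
wrist_force: [0.5, -0.4, 0.8]
grip_width: 85.8
finger_force: 0.0
```

{"method": "jog_arm", "body": {"series": [{"x":0,"y":0,"z":0,"ax":0,"ay":0,"az":-1,"claw":1},{"x":0,"y":0,"z":0,"ax":0,"ay":0,"az":0,"claw":1}]}}

```text
time_s: 1.45
tool_pos: [524.5, -281.9, 230.9]
tool_rot: [-2.838, 1.348, 0.001]
wrist_force: [-1.0, -0.5, -0.3]
grip_width: 85.5
finger_force: 0.0
```

Run:
```python
from h import *
w=grab('wrist','w2.png'); s=w['s']; print(s['tool_pos'],s['tool_rot'],s['joints'],s['qvel'],s['wrist_force'])
np.save('w2.npy',w,allow_pickle=True)
```

```text
[ 524.53492894 -281.94481906  230.88822324] [-2.83783805e+00  1.34763550e+00  9.72534792e-04] [-5.71346421e-01  4.33978186e-01  1.52925624e+00 -5.86545335e-05
  1.17897550e+00  1.88617487e+00] [-0.0355496  -0.01373699  0.01837831 -0.00341049 -0.0008999  -0.12850173] [-0.96782496 -0.54749972 -0.26037115]
```

View pics/w2.png

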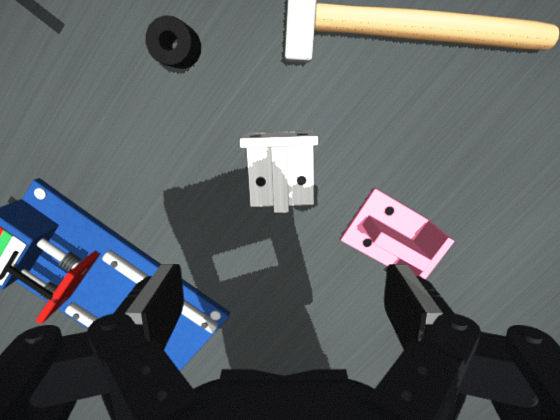

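The wrist view shows the bracket near (280,172), with its flange top strip at rows 137–147, columns 241–318, and the web end near (281,212). The pink decoy is at (397,235) and the jig is at the left. I'm zooming for edges.

Run:
```python
from h import *
w=np.load('w2.npy',allow_pickle=True).item()
cv2.imwrite('pics/c2.png',cv2.resize(w['pixels'][120:225,220:340],None,fx=5,fy=5,interpolation=cv2.INTER_CUBIC)[...,::-1])
```

```text
(no output)
```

View pics/c2.png

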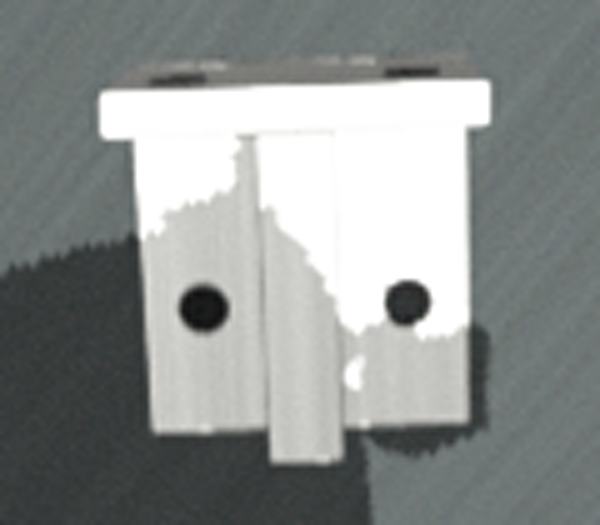

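The crop shows the flange's outer top edge from (100,91) to (490,81), the foot's rear corners at (153,434) and (469,424), and the web top's rear end at (271..343,462).

```bash
cat > loc.py <<'E'
from h import *
def fit(P,L):  # rigid 2D: world = R L + t
    P=P[:,:2];pc=P.mean(0);lc=L.mean(0);a=P-pc;b=L-lc
    th=np.arctan2((b[:,0]*a[:,1]-b[:,1]*a[:,0]).sum(),(a*b).sum())
    R=np.array([[np.cos(th),-np.sin(th)],[np.sin(th),np.cos(th)]]);t=pc-R@lc
    return t,np.degrees(th),((P-t)@R-L)
E
python3 - <<'E'
from loc import *
w=np.load('w2.npy',allow_pickle=True).item()
p=np.array([(100,91),(490,81),(102,139),(490,127),(153,434),(469,424),(271,463),(343,461)],float)
uv=(p+.5)/5-.5+[220,120]
z=np.array([60,60,60,60,8,8,62,62])
L=np.array([(40,35),(40,-35),(32,35),(32,-35),(-40,35),(-40,-35),(-30,7),(-30,-7)],float)
t,th,r=fit(onz(w,uv,z),L);print(t,th);print(r.round(1))
Rz=Ro.from_rotvec(w['s']['tool_rot']).as_matrix();print('toolx yaw',np.degrees(np.arctan2(Rz[1,0],Rz[0,0])),Rz[:,2])
# jig from top view
c=grab('top');big=cv2.resize(c['pixels'][140:280,235:435],None,fx=4,fy=4)
hsv=cv2.cvtColor(c['pixels'],cv2.COLOR_RGB2HSV)
m=cv2.inRange(hsv,(105,120,80),(125,255,255));m[:, :240]=0;m[:,310:]=0;m[:130]=0;m[250:]=0
n,lab,st,ce=cv2.connectedComponentsWithStats(m);i=1+st[1:,4].argmax();print(st[i])
ct=np.vstack(cv2.findContours((lab==i).astype(np.uint8),cv2.RETR_EXTERNAL,cv2.CHAIN_APPROX_NONE)[0])
print(cv2.minAreaRect(onz(c,ct.reshape(-1,2),12)[:,:2].astype(np.float32)))
E
```

```text
[ 526.50272901 -280.67806663] -49.043143583131666
[[ 0.4 -0.1]
 [ 0.   0.1]
 [-0.2  0.1]
 [-0.2  0.1]
 [-0.2 -0.2]
 [-0.   0. ]
 [ 0.1 -0.1]
 [ 0.1  0.2]]
toolx yaw -50.80431787387596 [-5.48545441e-04  2.88198310e-04 -9.99999808e-01]
[ 251  151   42   86 1987]
((601.058837890625, -37.55998229980469), (129.55404663085938, 276.2074890136719), 89.59539031982422)
```

{"method": "jog_arm", "body": {"series": [{"x":0.05,"y":0.03,"z":-1,"ax":0,"ay":0,"az":0.3,"claw":1},{"x":0,"y":0,"z":-1,"ax":0,"ay":0,"az":0,"claw":1},{"x":0,"y":0,"z":-1,"ax":0,"ay":0,"az":0,"claw":1},{"x":0,"y":0,"z":-1,"ax":0,"ay":0,"az":0,"claw":1},{"x":0,"y":0,"z":-0.5,"ax":0,"ay":0,"az":0,"claw":1}]}}

```text
time_s: 2.05
tool_pos: [523.8, -281.6, 48.2]
tool_rot: [-2.859, 1.302, 0.006]
wrist_force: [-0.1, 0.2, 0.9]
grip_width: 85.4
finger_force: 0.0
```

{"method": "jog_arm", "body": {"series": [{"x":0,"y":0,"z":-0.5,"ax":0,"ay":0,"az":0,"claw":0},{"x":0,"y":0,"z":-0.3,"ax":0,"ay":0,"az":0,"claw":-0.3},{"x":0,"y":0,"z":0,"ax":0,"ay":0,"az":0,"claw":-1},{"x":0,"y":0,"z":0,"ax":0,"ay":0,"az":0,"claw":-1},{"x":0,"y":0,"z":0,"ax":0,"ay":0,"az":0,"claw":-1}]}}

```text
time_s: 2.55
tool_pos: [526.6, -282.1, 20.7]
tool_rot: [2.858, -1.303, 0.003]
wrist_force: [-6.0, 0.0, 5.1]
grip_width: 13.7
finger_force: 58.2
```

{"method": "jog_arm", "body": {"series": [{"x":0,"y":0,"z":0,"ax":0,"ay":0,"az":0,"claw":-1},{"x":0,"y":0,"z":0,"ax":0,"ay":0,"az":0,"claw":-1},{"x":0,"y":0,"z":0,"ax":0,"ay":0,"az":0,"claw":-1}]}}

```text
time_s: 2.85
tool_pos: [526.6, -282.1, 20.7]
tool_rot: [2.858, -1.303, 0.004]
wrist_force: [-2.0, 0.3, 7.8]
grip_width: 13.7
finger_force: 59.8
```

{"method": "jog_arm", "body": {"series": [{"x":0,"y":0,"z":0.5,"ax":0,"ay":0,"az":0,"claw":-1},{"x":0,"y":0,"z":1,"ax":0,"ay":0,"az":0,"claw":-1},{"x":0,"y":0.4,"z":0.9,"ax":0,"ay":0,"az":0.9,"claw":-1},{"x":0.1,"y":0.7,"z":0,"ax":0,"ay":0,"az":0.9,"claw":-1},{"x":0.1,"y":0.7,"z":0,"ax":0,"ay":0,"az":0.9,"claw":-1}]}}

```text
time_s: 3.35
tool_pos: [534.2, -209.1, 116.7]
tool_rot: [3.015, -0.883, 0.003]
wrist_force: [0.8, 1.3, -3.9]
grip_width: 13.4
finger_force: 58.8
```

{"method": "jog_arm", "body": {"series": [{"x":0.1,"y":0.7,"z":0,"ax":0,"ay":0,"az":0.9,"claw":-1},{"x":0.1,"y":0.7,"z":0,"ax":0,"ay":0,"az":0.9,"claw":-1},{"x":0.1,"y":0.7,"z":0,"ax":0,"ay":0,"az":0.9,"claw":-1},{"x":0.1,"y":0.7,"z":0,"ax":0,"ay":0,"az":0.9,"claw":-1},{"x":0.1,"y":0.7,"z":0,"ax":0,"ay":0,"az":0.9,"claw":-1}]}}

```text
time_s: 3.85
tool_pos: [553.7, -68.4, 115.4]
tool_rot: [3.138, -0.153, -0.0]
wrist_force: [-0.4, 0.2, -3.3]
grip_width: 13.2
finger_force: 58.8
```

{"method": "jog_arm", "body": {"series": [{"x":0.1,"y":0.6,"z":0,"ax":0,"ay":0,"az":0.9,"claw":-1},{"x":0,"y":0,"z":0,"ax":0,"ay":0,"az":0,"claw":-1},{"x":0,"y":0,"z":0,"ax":0,"ay":0,"az":0,"claw":-1}]}}

```text
time_s: 4.15
tool_pos: [557.8, -45.4, 115.4]
tool_rot: [3.141, -0.012, -0.0]
wrist_force: [-0.1, 0.6, -2.9]
grip_width: 13.2
finger_force: 59.0
```

Run:
```python
from h import *
w=grab('wrist','w3.png'); s=w['s']; print(s['tool_pos'],s['tool_rot'],s['joints'],s['grip_width'],s['wrist_force'])
np.save('w3.npy',w,allow_pickle=True)
```

```text
[557.7748048  -45.44654853 115.35863117] [ 3.14140876e+00 -1.17827745e-02 -3.76426200e-04] [-1.64392198e-01  5.12972115e-01  1.72547272e+00 -2.52124164e-04
  9.03358527e-01  1.41406176e+00] 13.16989345776004 [-0.1005983   0.60643553 -2.85898109]
```

View pics/w3.png

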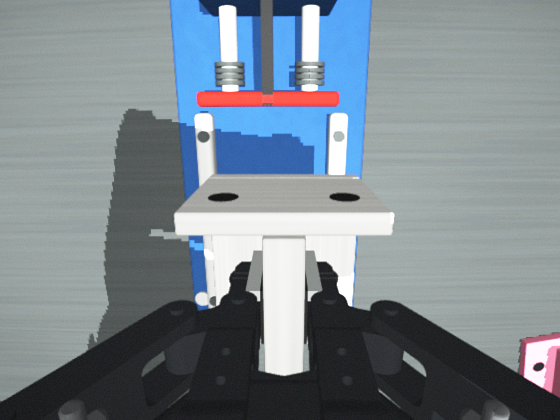

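The wrist view shows the held bracket: flange top strip rows 212–235, columns 176–392. The red pad is at rows 92–106, columns 197–339, and the blue plate's edges run from (171,0) and (371,0). I'm measuring the jig and the bracket in hand from these.

Run:
```python
from loc import *
w=np.load('w3.npy',allow_pickle=True).item(); im=w['pixels']
hsv=cv2.cvtColor(im,cv2.COLOR_RGB2HSV)
b=cv2.inRange(hsv,(100,130,40),(125,255,255))
Lp=[];Rp=[]
for r in range(20,165,3):
    x=np.flatnonzero(b[r]); 
    if r<95: Lp.append((x[0]-.5,r))
    Rp.append((x[-1]+.5,r))
lines=[]
for P in(Lp,Rp):
    X=onz(w,P,12); k=np.polyfit(X[:,0],X[:,1],1); res=X[:,1]-np.polyval(k,X[:,0]); lines.append(k);print(np.degrees(np.arctan(k[0])),np.polyval(k,600),res.std())
print('centre y@600',np.mean([np.polyval(k,600) for k in lines]))
red=cv2.inRange(hsv,(0,140,60),(8,255,255))|cv2.inRange(hsv,(172,140,60),(180,255,255))
ys,xs=np.nonzero(red);print('red',xs.min(),xs.max(),ys.min(),ys.max())
for c in(200,210,235,250,285,320,335):
    y=np.flatnonzero(red[:,c]); print(c,y.min(),y.max(),onz(w,[(c,y.max()+.5)],13.5)[0].round(1),onz(w,[(c,y.max()+.5)],67.5)[0].round(1),onz(w,[(c,y.min()-.5)],67.5)[0].round(1),im[y.min():y.max()+1:3,c].tolist())
print('pad side y', onz(w,[(xs.min()-.5,98),(xs.max()+.5,98)],67.5)[:,1])
# gripped bracket: heights: bottom at ~ tool z - 20.7
z0=w['s']['tool_pos'][2]-20.7
t,th,r=fit(onz(w,[(176,213),(392,212),(176,236),(391,235)],z0+60),np.array([(40,35),(40,-35),(32,35),(32,-35)],float));print('bracket',t,th,r.round(1))
g=cv2.cvtColor(im,cv2.COLOR_RGB2GRAY)
for c in(190,280,375): print(c,g[160:245,c].tolist())
for r in(225,):print(g[r,165:190].tolist(),g[r,380:400].tolist())
```

```text
-0.3996234795346969 27.338375803579112 0.19932786262311947
-0.37416467885669613 -101.81129139364673 0.19508991873615078
centre y@600 -37.23645779503381
red 197 338 91 106
200 92 105 [626.9  11.   13.5] [627.8  -1.5  67.5] [634.9  -2.   67.5] [[255, 71, 77], [255, 88, 75], [255, 89, 76], [255, 91, 79], [255, 75, 62]]
210 92 105 [626.8   4.2  13.5] [627.7  -6.9  67.5] [634.8  -7.3  67.5] [[255, 68, 60], [255, 90, 75], [255, 92, 77], [255, 89, 79], [255, 77, 64]]
235 92 105 [626.6 -12.9  13.5] [627.5 -20.2  67.5] [634.7 -20.5  67.5] [[255, 71, 62], [255, 92, 80], [255, 91, 75], [255, 87, 74], [255, 74, 63]]
250 91 105 [626.5 -23.1  13.5] [627.4 -28.2  67.5] [635.1 -28.4  67.5] [[226, 53, 65], [255, 88, 74], [255, 89, 76], [255, 92, 77], [255, 83, 73]]
285 91 105 [626.3 -47.   13.5] [627.3 -46.8  67.5] [634.9 -46.8  67.5] [[231, 46, 57], [255, 88, 75], [255, 90, 78], [255, 89, 77], [255, 80, 70]]
320 92 105 [626.1 -70.8  13.5] [627.2 -65.4  67.5] [634.3 -65.2  67.5] [[255, 70, 59], [255, 89, 77], [255, 88, 78], [255, 90, 78], [255, 72, 60]]
335 92 105 [626.1 -81.1  13.5] [627.1 -73.4  67
[... 1011 characters left out ...]
0, 195, 169, 166, 199, 234, 243, 245, 246, 246, 245]
375 [157, 163, 164, 169, 166, 165, 170, 170, 166, 173, 168, 173, 172, 172, 170, 167, 172, 174, 175, 170, 171, 172, 169, 171, 169, 167, 168, 166, 167, 172, 173, 173, 174, 176, 171, 171, 167, 159, 161, 165, 172, 166, 167, 168, 174, 169, 165, 164, 165, 167, 166, 165, 203, 235, 244, 245, 248, 247, 247, 247, 247, 245, 245, 244, 244, 245, 244, 244, 243, 243, 243, 244, 243, 242, 230, 193, 172, 167, 168, 166, 172, 171, 171, 168, 168]
[91, 89, 91, 90, 92, 88, 92, 86, 92, 124, 207, 240, 243, 242, 243, 243, 242, 242, 242, 242, 242, 241, 242, 242, 241] [244, 244, 244, 245, 244, 244, 244, 244, 244, 245, 245, 241, 211, 171, 166, 167, 164, 166, 167, 168]
```

{"method": "jog_arm", "body": {"series": [{"x":0,"y":0.22,"z":-0.4,"ax":0,"ay":0,"az":0,"claw":-1},{"x":0,"y":0,"z":-0.8,"ax":0,"ay":0,"az":0,"claw":-1},{"x":0,"y":0,"z":-0.5,"ax":0,"ay":0,"az":0,"claw":-1},{"x":0,"y":0,"z":0,"ax":0,"ay":0,"az":0,"claw":-1},{"x":0,"y":0,"z":0,"ax":0,"ay":0,"az":0,"claw":-1}]}}

```text
time_s: 4.7
tool_pos: [558.1, -37.6, 47.8]
tool_rot: [3.142, -0.014, -0.0]
wrist_force: [0.6, 0.4, -1.6]
grip_width: 12.7
finger_force: 58.9
```

Run:
```python
from h import *
w=grab('wrist','w4.png'); s=w['s']; print(s['tool_pos'],s['tool_rot'],s['grip_width'],s['wrist_force'])
np.save('w4.npy',w,allow_pickle=True)
```

```text
[558.10997511 -37.55838699  47.75485206] [ 3.14151017e+00 -1.40420618e-02 -5.80028374e-05] 12.678167411765516 [ 0.61637473  0.44294058 -1.64281346]
```

View pics/w4.png

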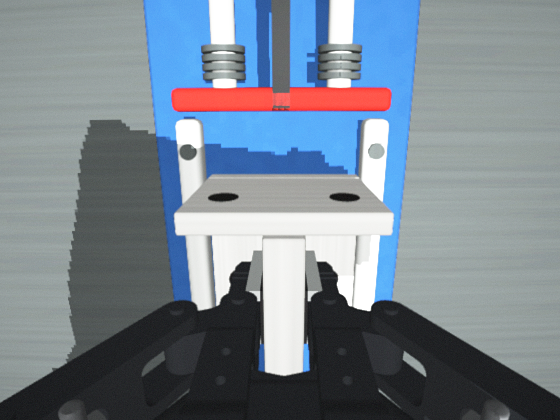

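The bracket (columns 176–392, centre 284) lines up with the pad (centre 282) and the rails (inner edges about 204 and 360). It is clear to lower.

{"method": "jog_arm", "body": {"series": [{"x":0,"y":0.02,"z":-0.2,"ax":0,"ay":0,"az":0,"claw":-1},{"x":0,"y":0,"z":-0.1,"ax":0,"ay":0,"az":0,"claw":-1},{"x":0,"y":0,"z":-0.06,"ax":0,"ay":0,"az":0,"claw":-1},{"x":0,"y":0,"z":0,"ax":0,"ay":0,"az":0,"claw":-1}]}}

```text
time_s: 5.15
tool_pos: [558.0, -36.0, 32.9]
tool_rot: [3.142, -0.012, 0.0]
wrist_force: [0.0, -0.5, -4.3]
grip_width: 13.5
finger_force: 59.3
```

{"method": "jog_arm", "body": {"series": [{"x":0,"y":0,"z":-0.03,"ax":0,"ay":0,"az":0,"claw":-1},{"x":0,"y":0,"z":0,"ax":0,"ay":0,"az":0,"claw":-1},{"x":0,"y":0,"z":0,"ax":0,"ay":0,"az":0,"claw":-1}]}}

```text
time_s: 5.45
tool_pos: [558.0, -36.0, 32.6]
tool_rot: [3.142, -0.012, 0.0]
wrist_force: [-6.4, 0.4, 10.2]
grip_width: 13.6
finger_force: 60.9
```

{"method": "jog_arm", "body": {"series": [{"x":0,"y":0,"z":-0.03,"ax":0,"ay":0,"az":0,"claw":-1},{"x":0,"y":0,"z":0,"ax":0,"ay":0,"az":0,"claw":-1},{"x":0,"y":0,"z":0,"ax":0,"ay":0,"az":0,"claw":-1}]}}

```text
time_s: 5.75
tool_pos: [558.0, -36.0, 32.6]
tool_rot: [3.141, -0.012, 0.001]
wrist_force: [-12.2, 1.6, 26.7]
grip_width: 13.7
finger_force: 63.3
```

{"method": "jog_arm", "body": {"series": [{"x":0,"y":0,"z":0.04,"ax":0,"ay":0,"az":0,"claw":-1},{"x":0.2,"y":-0.01,"z":0,"ax":0,"ay":0,"az":0,"claw":-1},{"x":0.3,"y":-0.01,"z":0,"ax":0,"ay":0,"az":0,"claw":-1},{"x":0.15,"y":0,"z":0,"ax":0,"ay":0,"az":0,"claw":-1},{"x":0,"y":0,"z":0,"ax":0,"ay":0,"az":0,"claw":-1}]}}

```text
time_s: 6.25
tool_pos: [584.5, -36.9, 32.6]
tool_rot: [3.142, -0.012, -0.0]
wrist_force: [-5.7, 0.3, 8.8]
grip_width: 13.5
finger_force: 60.8
```

{"method": "jog_arm", "body": {"series": [{"x":0.1,"y":0,"z":0,"ax":0,"ay":0,"az":0,"claw":-1},{"x":0.1,"y":0,"z":0,"ax":0,"ay":0,"az":0,"claw":-1},{"x":0.1,"y":0,"z":0,"ax":0,"ay":0,"az":0,"claw":-1},{"x":0,"y":0,"z":0,"ax":0,"ay":0,"az":0,"claw":-1},{"x":0,"y":0,"z":0,"ax":0,"ay":0,"az":0,"claw":-1}]}}

```text
time_s: 6.75
tool_pos: [594.1, -36.8, 32.8]
tool_rot: [-3.141, 0.011, 0.008]
wrist_force: [-18.2, -0.2, 21.1]
grip_width: 13.5
finger_force: 62.6
```

```bash
cat > gauge.py <<'E'
from h import *
c=grab('top','top_%d.png'%int(100*arm.get_state()['time_s'])); w=grab('wrist','ww.png'); s=w['s']; print(s['tool_pos'],s['tool_rot'],s['wrist_force'],s['torque'])
np.save('ww.npy',w,allow_pickle=True)
hsv=cv2.cvtColor(w['pixels'],cv2.COLOR_RGB2HSV)
red=cv2.inRange(hsv,(0,140,60),(8,255,255))|cv2.inRange(hsv,(172,140,60),(180,255,255))
grn=cv2.inRange(hsv,(45,100,60),(80,255,255))
for n,m in(('red',red),('green',grn)):
    ys,xs=np.nonzero(m)
    if len(xs): print(n,xs.min(),xs.max(),ys.min(),ys.max())
for u in(230,282,335):
    y=np.flatnonzero(red[60:,u])+60
    if len(y): print(u,y.min(),y.max(),onz(w,[(u,y.min()-.5),(u,y.max()+.5)],67.5).round(1).tolist())
b=cv2.resize(c['pixels'][140:200,245:300],None,fx=8,fy=8,interpolation=cv2.INTER_CUBIC); cv2.imwrite('pics/gtop.png',b[...,::-1])
g=cv2.inRange(cv2.cvtColor(c['pixels'],cv2.COLOR_RGB2HSV),(45,80,60),(80,255,255));g[:, :240]=0;g[:,310:]=0;g[:130]=0;g[200:]=0
ys,xs=np.nonzero(g);print('top green',xs.min(),xs.max(),ys.min(),ys.max(),onz(c,[(xs.mean(),ys.mean())],60)[0])
E
python3 gauge.py
```

```text
[594.11515143 -36.80268849  32.76059972] [-3.14142521  0.01123076  0.00766096] [-17.73914877  -1.07993727  21.38958956] [-0.12931757  2.59904603  0.03195856]
red 169 399 158 206
230 169 206 [[646.2, -20.3, 67.5], [633.6, -19.6, 67.5]]
282 206 206 [[633.8, -36.6, 67.5], [633.5, -36.6, 67.5]]
335 169 206 [[646.0, -53.5, 67.5], [633.3, -54.0, 67.5]]
top green 263 282 157 159 [705.34833187 -37.14908403  60.        ]
```

{"method": "jog_arm", "body": {"series": [{"x":0,"y":0,"z":0.02,"ax":0,"ay":-0.05,"az":0,"claw":-1},{"x":0.1,"y":0,"z":0,"ax":0,"ay":0,"az":0,"claw":-1},{"x":0.1,"y":0,"z":0,"ax":0,"ay":0,"az":0,"claw":-1},{"x":0,"y":0,"z":0,"ax":0,"ay":0,"az":0,"claw":-1},{"x":0,"y":0,"z":0,"ax":0,"ay":0,"az":0,"claw":-1}]}}

```text
time_s: 7.35
tool_pos: [601.2, -36.8, 32.7]
tool_rot: [-3.141, 0.011, 0.003]
wrist_force: [-19.3, -1.9, 14.7]
grip_width: 13.2
finger_force: 61.7
```

```bash
python3 gauge.py
```

```text
[601.16898629 -36.8670526   32.68781354] [-3.14129486e+00  1.12606463e-02  3.09502562e-03] [-19.96276214  -2.03598045  15.77316944] [-0.25816369  2.74700934  0.00533178]
red 169 399 158 206
green 184 384 0 11
230 169 206 [[653.1, -20.3, 67.5], [640.5, -19.7, 67.5]]
282 191 206 [[645.8, -36.8, 67.5], [640.4, -36.7, 67.5]]
335 169 206 [[652.9, -53.6, 67.5], [640.3, -54.1, 67.5]]
top green 263 282 157 159 [705.66644459 -36.60977722  60.        ]
```

View pics/ww.png

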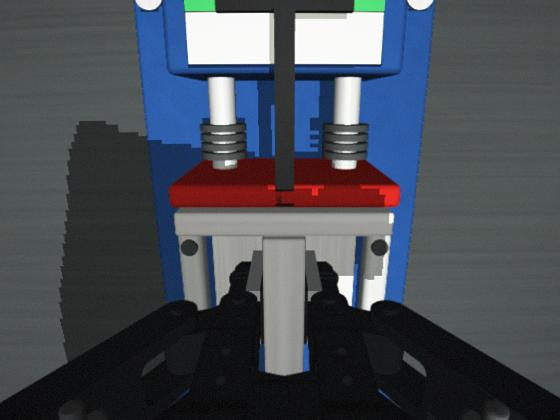

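The pointer's cross bar (rows 0–11, columns 215–353) is just entering the green band, whose near edge is at row 11. The flange sits squarely and evenly on the pad, with about 13 mm of travel. About 4 mm more is needed.

{"method": "jog_arm", "body": {"series": [{"x":0.06,"y":0,"z":0.01,"ax":0,"ay":-0.03,"az":0,"claw":-1},{"x":0.05,"y":0,"z":0,"ax":0,"ay":0,"az":0,"claw":-1},{"x":0,"y":0,"z":0,"ax":0,"ay":0,"az":0,"claw":-1},{"x":0,"y":0,"z":0,"ax":0,"ay":0,"az":0,"claw":-1},{"x":0,"y":0,"z":0,"ax":0,"ay":0,"az":0,"claw":-1}]}}

```text
time_s: 7.95
tool_pos: [604.2, -36.8, 32.7]
tool_rot: [-3.141, 0.011, 0.003]
wrist_force: [-25.7, -2.5, 16.4]
grip_width: 13.6
finger_force: 62.1
```

```bash
python3 gauge.py
python3 - <<'E'
from h import *
w=np.load('ww.npy',allow_pickle=True).item();im=w['pixels']
for u in(195,240,330,375): print(u,im[0:30,u].tolist())
c=grab('top');im=c['pixels']
for u in(266,269,272,276,279): print(u,im[150:172,u].tolist())
E
```

```text
[604.24223671 -36.84797318  32.71853734] [-3.14113449  0.01111219  0.00325929] [-26.1551264   -2.96287824  17.60782066] [-0.39526019  3.69090435  0.03633447]
red 169 399 159 206
green 184 384 0 22
230 169 206 [[656.2, -20.3, 67.5], [643.6, -19.7, 67.5]]
282 191 206 [[648.9, -36.7, 67.5], [643.5, -36.7, 67.5]]
335 169 206 [[656.0, -53.6, 67.5], [643.4, -54.0, 67.5]]
top green 263 282 157 160 [704.75967351 -31.34942105  60.        ]
195 [[73, 211, 109], [75, 214, 112], [74, 213, 110], [75, 213, 110], [76, 214, 112], [76, 215, 114], [77, 216, 114], [75, 215, 112], [78, 215, 114], [77, 217, 113], [74, 213, 110], [76, 215, 111], [75, 215, 114], [75, 213, 113], [77, 217, 113], [76, 216, 111], [76, 217, 113], [72, 214, 110], [74, 215, 110], [76, 217, 116], [74, 216, 113], [72, 201, 103], [107, 163, 113], [169, 177, 162], [238, 237, 236], [248, 248, 247], [246, 246, 245], [246, 246, 245], [246, 247, 245], [246, 246, 245]]
240 [[41, 44, 43], [46, 47, 48], [42, 45, 45], [43, 43, 44], [45, 46, 47], [43, 44, 41], [40, 42, 43], [45, 47, 45], [49, 50, 48], [45, 48, 47], [31, 33, 33], [17, 13, 15],
[... 2376 characters left out ...]
], [247, 59, 47], [247, 51, 36], [247, 62, 37], [248, 93, 57], [244, 136, 82], [189, 150, 98], [128, 160, 120], [173, 214, 185], [229, 239, 232], [228, 231, 230], [173, 177, 185], [114, 120, 137], [101, 116, 134], [105, 122, 142], [111, 131, 148], [113, 130, 151], [117, 135, 158], [121, 141, 159], [124, 143, 166], [128, 147, 168]]
279 [[246, 152, 152], [247, 95, 92], [247, 60, 45], [247, 52, 42], [247, 56, 40], [248, 94, 62], [245, 151, 87], [197, 199, 110], [128, 217, 131], [166, 228, 183], [232, 241, 234], [242, 243, 243], [219, 218, 220], [145, 150, 160], [104, 116, 131], [103, 120, 138], [109, 128, 147], [113, 129, 151], [116, 134, 153], [119, 138, 160], [122, 143, 161], [125, 146, 166]]
```

View pics/gtop.png

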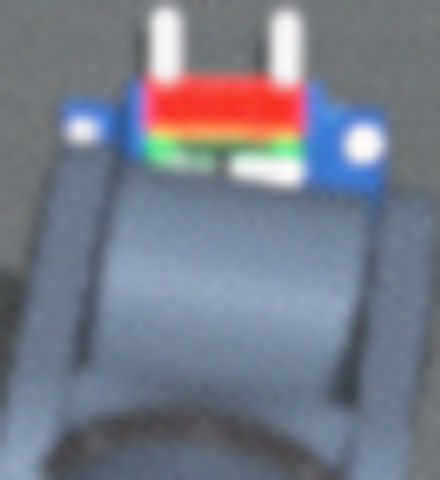

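The top crop shows the pointer, dark near (205,155), against the green strip at rows 135–160, with the rest hidden by the arm. The wrist image is more precise: green near edge at row 21.7, pointer near edge at row 12.5.

Run:
```python
from h import *
w=np.load('ww.npy',allow_pickle=True).item()
for u,r,e in((240,12.3,21.6),(330,12.3,21.6)):
    g=onz(w,[(u,e)],60)[0,0]
    for z in(61,63,65,67): print(u,z,'travel',round(17-5+2+onz(w,[(u,r)],z)[0,0]-g,1))
print('green near x',g,'expected jig103 ->',)
# by jig frame: pad free face = green near -73; flange now hidden edge at z=72
print('pad travel via flange edge', [round(onz(w,[(u,206.5)],72)[0,0]-(g-73),1) for u in(230,335)])
```

```text
240 61 travel 16.4
240 63 travel 16.0
240 65 travel 15.5
240 67 travel 15.1
330 61 travel 16.4
330 63 travel 16.0
330 65 travel 15.5
330 67 travel 15.1
green near x 699.9828448629123 expected jig103 ->
pad travel via flange edge [np.float64(18.0), np.float64(17.8)]
```

{"method": "jog_arm", "body": {"series": [{"x":0,"y":0,"z":0,"ax":0,"ay":0,"az":0,"claw":-1},{"x":0,"y":0,"z":0,"ax":0,"ay":0,"az":0,"claw":-1},{"x":0,"y":0,"z":0,"ax":0,"ay":0,"az":0,"claw":-1},{"x":0,"y":0,"z":0,"ax":0,"ay":0,"az":0,"claw":-1},{"x":0,"y":0,"z":0,"ax":0,"ay":0,"az":0,"claw":-1}]}}

```text
time_s: 8.6
tool_pos: [604.2, -36.8, 32.7]
tool_rot: [-3.141, 0.011, 0.003]
wrist_force: [-26.5, -2.5, 18.1]
grip_width: 13.0
finger_force: 62.1
```

The reading is steady, so I'm handing it in.

```bash
python3 -c "
from rig import arm
print(arm.finish_job())"
```

```text
the job is handed in; nothing more can be done
None
```

I handed the job in with the bracket seated flat between the rails, still gripped and pressing squarely on the pad: by the camera, pad travel is 15–18 mm (about 12–14 N) with the pointer in the green band, well short of the 35 mm end stop.

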